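# Bond the tread strips into a boarding-step board

## Task

Bond the tread strips into the step board on the warming plate: first turn the heat dial back to 4 clicks from off, then lay every tread strip from the bench into a groove of its own and roll it fully home on its bonding pads with the sprung hand roller, pressing with the roller only, never with the fingers, and no harder than its spring gives. Stand the roller back in its rest, and only then turn the timer dial, which starts the cure, to 7 clicks from off. Leave the pliers, pencil and folding rule where they are.

Things in the scene. Friction and masses are not known exactly. Their poses are not given: they have to be found in the camera images.
- press: warming plate fixed on the bench (place and yaw vary) with a light wooden step board, 200 (x) x 154 (y) mm, on it, board top 46 mm above the bench. Origin on the bench under the board's centre, x away from the robot, y left, z up. A control box, 186 (x) x 92 (y) x 48 mm high, adjoins the board on the right, centre at y = -127 mm, with two dials on top: heat at x = +43, timer at x = -43 mm
- board_center (a point): centre of the board's top face. Four grooves run along y at x = -75, -25, 25, 75 mm of it, each 29 wide, 126 long (stopped ends), 8 mm deep. In each lie two black bonding pads, 18 x 24 mm, at y = -42 and 42 mm, standing 4 mm over the groove floor. A pad yields slowly under more than 6 N and stays down. Between the grooves fingers can reach down to the board
- heat_dial (a joint): heat dial, the farther one, black knob in a red ring, orange ticks that grow broader; rad, clockwise from above, 0 at off (end stop), a click stop every 0.5236 rad (30 degrees) up to 10 clicks at 5.236 (end stop). Let go, it springs into the nearest stop; passing from stop to stop takes about 0.08 N m. At off the white pointer meets the red tick; the ticks at 5 and 10 are longer
- heat_dial_grip (a point): on the heat dial's axis, 69 mm above the bench. The knob is a bar 44 long x 13 mm thick, from the skirt's top (56 mm above the bench, 48 mm diameter) up to 80 mm. This frame turns with the knob: x runs along the bar toward the white pointer, y across the bar, z up. At off the pointer looks 150 degrees anticlockwise from the press's x axis (toward the robot and a little left)
- timer_dial (a joint): timer dial, the nearer one, grey knob in a black ring, black ticks; otherwise like the heat dial: rad, clockwise from above, 0 at off (red tick), a click stop every 0.5236 rad, 10 clicks
- timer_dial_grip (a point): the same point and frame on the timer dial's knob, 69 mm above the bench, knob of the same size
- strip_1: tread strip 1: dark wood with three black non-slip lines along its top, 24 wide (x) x 120 long (y) x 14 mm high, about 60 g; origin at the centre of its underside, z up. Starts flat on the bench, to the right of the warming plate. Two to four such strips are there; any strip fits any groove, either way round
- strip_2: tread strip 2: dark wood with three black non-slip lines along its top, 24 wide (x) x 120 long (y) x 14 mm high, about 60 g; origin at the centre of its underside, z up. Starts flat on the bench, to the right of the warming plate. Two to four such strips are there; any strip fits any groove, either way round
- strip_3: tread strip 3: dark wood with three black non-slip lines along its top, 24 wide (x) x 120 long (y) x 14 mm high, about 60 g; origin at the centre of its underside, z up. Starts flat on the bench, to the right of the warming plate. Two to four such strips are there; any strip fits any groove, either way round
- strip_4: tread strip 4: dark wood with three black non-slip lines along its top, 24 wide (x) x 120 long (y) x 14 mm high, about 60 g; origin at the centre of its underside, z up. Starts flat on the bench, to the right of the warming plate. Two to four such strips are there; any strip fits any groove, either way round
- strip_1_a (a point): point on the top face of strip 1, 55 mm from its middle toward its +y end. Height above the bench: 56 mm when the strip rests on fresh pads in a groove, 52 mm when that end is fully home on the groove floor
- strip_1_b (a point): point on the top face of strip 1, 55 mm from its middle toward its -y end. Height above the bench: 56 mm when the strip rests on fresh pads in a groove, 52 mm when that end is fully home on the groove floor
- strip_2_a (a point): point on the top face of strip 2, 55 mm from its middle toward its +y end. Height above the bench: 56 mm when the strip rests on fresh pads in a groove, 52 mm when that end is fully home on the groove floor
- strip_2_b (a point): point on the top face of strip 2, 55 mm from its middle toward its -y end. Height above the bench: 56 mm when the strip rests on fresh pads in a groove, 52 mm when that end is fully home on the groove floor
- strip_3_a (a point): point on the top face of strip 3, 55 mm from its middle toward its +y end. Height above the bench: 56 mm when the strip rests on fresh pads in a groove, 52 mm when that end is fully home on the groove floor
- strip_3_b (a point): point on the top face of strip 3, 55 mm from its middle toward its -y end. Height above the bench: 56 mm when the strip rests on fresh pads in a groove, 52 mm when that end is fully home on the groove floor
- strip_4_a (a point): point on the top face of strip 4, 55 mm from its middle toward its +y end. Height above the bench: 56 mm when the strip rests on fresh pads in a groove, 52 mm when that end is fully home on the groove floor
- strip_4_b (a point): point on the top face of strip 4, 55 mm from its middle toward its -y end. Height above the bench: 56 mm when the strip rests on fresh pads in a groove, 52 mm when that end is fully home on the groove floor
- roller: sprung hand roller, 0.3 kg, upright in its rest: wooden handle 30 x 30 mm, 66 to 118 mm above the origin; aluminium crown 60 x 60 mm, 44 to 49 mm; rubber wheel, 36 mm diameter, 20 wide, axle along x (rolls along y). Origin at the wheel's lowest point, z up. Pressed on the wheel, head and wheel sink into the handle: 9.5 N to start, 13.6 N at 12 mm, then solid
- roller_rest: wooden rest fixed on the bench at the left (place and yaw vary): base 92 x 84 mm, square pocket 44 x 44 mm inside, 58 mm outside, rim 50 mm above the bench. Origin on the bench under the pocket. The roller stands with its crown on the rim and wheel and fork (30 mm along x, 36 mm along y) in the pocket, its axes along the rest's, its origin 6 mm above the bench
- blue_pliers: blue pliers, 186 mm, lying on the bench beyond the strips
- red_pencil: red carpenter pencil, 165 mm, near the bench's front edge
- yellow_rule: yellow folding rule, 212 mm, behind the plate

How it is judged:
By the outcome, as a careful person would: the job done as asked, in the order asked, and still so for the second after the job is handed in, with the robot touching nothing.
Of strip_1, strip_2, strip_3, strip_4 only 2 to 4 are there at a start; the rules pass over those that are not, and their reading is None.
At some moment in a run one of strip_1, strip_2, strip_3, strip_4 may be knocked a few centimetres aside while the robot is not near it.
It also fails if it takes over 210 s, if anything falls off the work surface, if the arm or the gripper's body presses on something with over 40 N, if the wrist force passes 120 N, or if a joint passes its speed limit or range.

## Robot

A 6-joint arm with a two-finger parallel gripper is mounted at the origin on a cart in front of the work surface, level with it; the furniture and walls round the work are solid. World frame = base frame: x ahead of the robot, y to its left, z up, the work surface at z = 0. Lengths are in m, angles in degrees, forces in N, time in s.
With the tool pointing down it reaches from about 0.35 to 1 m from the base axis. Payload 7.1 kg.
Tool frame: the origin (TCP) lies at the very end of the fingers, on their centre line; the grasp point (between the pads) lies 19 mm behind it; z points along the fingers, y is the line along which they close (so a half turn about z gives the same grasp; the last joint's range is limited). The gripper opens to 85 mm and grips with 20 to 120 N. Pads are 22 mm wide; open, the fingers measure 114 mm over their backs; the gripper's body (76 mm by 85 mm) begins 54 mm behind the grasp point. The pads swing forward as they close: fully open they stand 13 mm farther back than shut.
Start: joints at [-75.172, 24.242, 93.386, -0, 62.372, -1.089], TCP at [0.171, -0.601, 0.231] pointing down, gripper open.
Joint ranges: [-172.04, 172.04], [-51.8, 120.97], [4.93, 147.93], [-75.15, 255.16], [6.16, 154.13], [-145.62, 145.62]. Speed limits (degrees/s): [136.94, 136.94, 172.46, 180, 180, 180].

## Interface

Orientations are given as a 3x3 rotation matrix whose columns are the frame's x, y, z axes.
In Python, from rig import bot gives the robot as it stands.
- The arm moves only by the shell command python3 shift.py 'ROWS' [OPENING] [FORCE]. ROWS is a JSON list of rows, 1 to 5 of them, each of 4 numbers: dx, dy, dz in m, then a turn about the tool's z in degrees; each row is the pose to reach, as a shift and turn from the pose commanded when the command began, along the tool's axes at that moment; what a row does not reach only later rows make up. A row lasts 1/12 s, in which the tool goes at most 0.0417 m and 7.16 degrees, less where a joint would pass 70% of its speed; a pose out of reach is approached as far as the arm can. OPENING is the finger opening in m, set as the command begins (- or left out keeps the last). The fingers move at their own pace and stop on an object; FORCE is the grip in N (left out, the last holds). Time passes only in rows, so rows that do not move let the fingers close. It prints the time, the measured TCP pose, the force, the opening and the grip force at its end.
- bot.get_state(): the state, without advancing time (a new reading comes with each control period).
- bot.grab_frame(name): name is "scene" or "top"; returns (picture, depth): 400x640x3 uint8, blue, green, red; 400x640 float32, m along the optical axis (not along the pixel's ray), 0 where there is no reading.
- bot.camera_info(name): a dict with "mtx" (3x3 intrinsics, pixels), "pose" (4x4, takes a point from camera to world coordinates). Camera axes: x right, y down, z forward; pixel columns grow to the right and rows downward; lengths in m; the calibration is good to about 2 mm. A picture is of the moment at which its call begins. camera_info takes no time and is no camera call.
- bot.sign_off(): hands the job in; it is judged then, once.
The state is a dict: "time_s": time; "qpos": joint angles; "qd": joint speeds; "tau": joint torques, N m; "tcp_pos": TCP position; "ee_rot": TCP orientation; "force": force on the tool from outside, world axes, zero at the start; "ft_torque": the same for the moment, N m; "opening": finger opening in m; "finger_force": force on a finger pad.
Only numpy, scipy, OpenCV 4.12 (cv2) and the standard library are available. Lean on these libraries where they do the work, as an engineer would, in place of code of your own. Each camera call takes 0.05 s, during which the arm holds its last target. There are 200 camera calls.

## Working session

There is one attempt and no reset: what is moved stays moved. The work goes in short steps, Python scripts to look and compute and a shell command to move; the robot and the scene stay as the last step left them, time stands still between calls to the robot, and variables do not carry over. Pictures are saved under pics/ and viewed, at most 14 in all, crops included, and the job is handed in when it is done.

```bash
ls; mkdir -p pics; python3 - <<'E'
from rig import bot
import cv2
for n in("scene","top"):
    p,d=bot.grab_frame(n);cv2.imwrite(f"pics/{n}0.png",p);i=bot.camera_info(n);print(n,i["mtx"],i["pose"])
s=bot.get_state();print(s)
E
```

```text
pics
rig.py
shift.py
scene [[453.58330206   0.         322.48762053]
 [  0.         453.58330206 190.29517959]
 [  0.           0.           1.        ]] [[-0.85003494 -0.33746053  0.40442675  0.00281555]
 [-0.526684    0.55428455 -0.64449407  0.78474905]
 [-0.00667619 -0.76084757 -0.64889629  0.95135835]
 [ 0.          0.          0.          1.        ]]
top [[478.25872917   0.         324.17059628]
 [  0.         478.25872917 202.14765667]
 [  0.           0.           1.        ]] [[-0.02758542 -0.99744412  0.0659111   0.44160157]
 [-0.99961558  0.0273417  -0.00459711 -0.05207346]
 [ 0.00278324 -0.06601257 -0.99781491  1.18335639]
 [ 0.          0.          0.          1.        ]]
{'time_s': 0.1, 'qpos': array([-7.51710079e+01,  2.42823785e+01,  9.34284263e+01, -1.93680842e-04,
        6.23720151e+01, -1.08909894e+00]), 'qd': array([-0.02140284, -0.14197309, -0.12340741, -0.02249864,  0.05047604,
        0.01936637]), 'tau': array([-1.18998676e-03, -5.58423829e+01, -2.82446676e+01, -5.75594186e-05,
        3.04066612e-03, -6.45462393e-06]), 'tcp_pos': array([ 0.1713028 , -0.60053655,  0.23058867]), 'ee_rot': array([[ 9.61654334e-01,  2.74264113e-01, -3.72843683e-04],
       [ 2.74264365e-01, -9.61653320e-01,  1.39656906e-03],
       [ 2.44824081e-05, -1.44527442e-03, -9.99998955e-01]]), 'force': array([-0.66819969,  0.28056249, -0.02297474]), 'ft_torque': array([-0.03540888,  0.03419147, -0.01768977]), 'finger_force': 0.0, 'opening': 0.08557071923854215}
```
View pics/scene0.png

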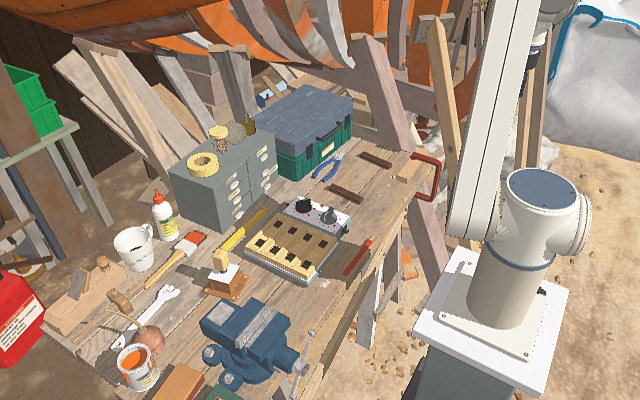

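View pics/top0.png

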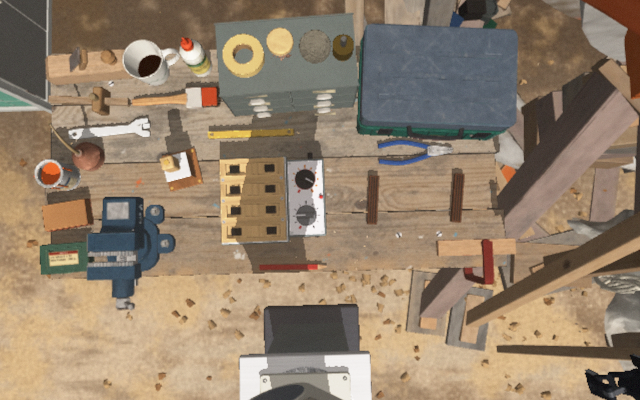

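The top picture shows the board at about (253,200), the box with dials at (305,179) and (306,214), the roller and rest at (180,168), and two strips at (373,197) and (456,195). I'll zoom in on these next.

```bash
cat > h.py <<'E'
import numpy as np,cv2
from rig import bot
def ray(n,uv,z):
    i=bot.camera_info(n);K=i["mtx"];T=i["pose"]
    uv=np.atleast_2d(np.asarray(uv,float));d=np.c_[(uv-K[:2,2])/K[0,0],np.ones(len(uv))]@T[:3,:3].T
    o=T[:3,3];return o+d*((z-o[2])/d[:,2])[:,None]
def px(n,P):
    i=bot.camera_info(n);T=i["pose"];q=(np.atleast_2d(P)-T[:3,3])@T[:3,:3]
    return q[:,:2]/q[:,2:]*i["mtx"][0,0]+i["mtx"][:2,2]
def rect(m):
    cs,_=cv2.findContours(m.astype(np.uint8),cv2.RETR_EXTERNAL,cv2.CHAIN_APPROX_NONE);return sorted(cs,key=cv2.contourArea,reverse=True)
def wrect(n,c,z): # min-area rect in world mm of contour at height z
    P=ray(n,c.reshape(-1,2),z)[:,:2]*1000
    return cv2.minAreaRect(P.astype(np.float32))
E
python3 - <<'E'
import cv2
from h import *
p=cv2.imread("pics/top0.png")
a=cv2.resize(p[145:250,150:335],None,fx=4,fy=4,interpolation=cv2.INTER_CUBIC)
cv2.imwrite("pics/c0.png",a)
hsv=cv2.cvtColor(p,cv2.COLOR_BGR2HSV)
for (u0,u1) in((362,385),(445,468)):
    sub=p[160:232,u0:u1].astype(int).sum(2); print(sub[35])
    m=np.zeros(p.shape[:2]);m[160:232,u0:u1]=sub<260
    c=rect(m)[0];print(wrect("top",c,0.014),wrect("top",c,0.0))
_,d=bot.grab_frame("top")
print(np.round(d[155:245:8,215:335:8],3))
E
```

```text
[381 383 389 406 358 243 186 217 215 195 188 181 200 183 183 239 340 452
 451 433 409 401 438]
((529.3838500976562, -174.89169311523438), (26.700197219848633, 130.96038818359375), 84.82856750488281) ((530.4349365234375, -176.3621368408203), (27.01985740661621, 132.52825927734375), 84.82856750488281)
[427 417 413 430 376 253 233 148 157 214 187 184 191 179 195 186 174 259
 387 459 457 446 451]
((523.8526000976562, -386.1366882324219), (44.1274528503418, 121.06285858154297), 87.4315185546875) ((524.8372802734375, -390.13623046875), (44.65576171875, 122.51221466064453), 87.43157196044922)
[[1.191 1.194 1.191 1.194 1.194 1.196 1.192 1.199 1.188 1.195 1.192 1.197
  1.168 1.193 1.195]
 [1.192 1.148 1.147 1.149 1.157 1.15  1.151 1.153 1.147 1.144 1.148 1.148
  1.142 1.145 1.19 ]
 [1.192 1.145 1.152 1.151 1.154 1.156 1.152 1.149 1.144 1.142 1.143 1.136
  1.139 1.146 1.19 ]
 [1.187 1.139 1.143 1.144 1.143 1.146 1.146 1.15  1.143 1.148 1.134 1.113
  1.113 1.14  1.192]
 [1.183 1.142 1.145 1.146 1.154 1.151 1.149 1.148 1.148 1.141 1.137 1.134
  1.136 1.142 1.19 ]
 [1.187 1.143 1.145 1.146 1.149 1.148 1.142 1.139 1.14  1.143 1.137 1.138
  1.141 1.141 1.186]
 [1.189 1.135 1.139 0.    1.137 1.138 1.138 1.141 1.144 1.144 1.136 1.138
  1.135 1.137 1.19 ]
 [1.185 1.141 1.142 1.141 1.144 1.146 1.145 1.141 1.148 1.159 1.14  1.129
  0.    1.136 1.183]
 [1.181 1.138 1.141 1.139 1.138 1.136 1.137 1.137 1.138 1.156 1.139 1.13
  1.124 1.134 1.186]
 [1.184 1.133 1.145 1.146 1.145 1.144 1.143 1.139 1.145 1.153 1.132 1.138
  1.135 1.138 1.181]
 [1.183 1.136 1.143 1.14  1.143 1.144 1.138 1.146 1.144 1.154 1.135 1.133
  1.136 1.136 1.186]
 [1.18  1.152 1.153 1.153 1.153 1.155 1.163 1.157 1.182 1.176 1.175 1.178
  1.181 1.183 1.178]]
```

View pics/c0.png

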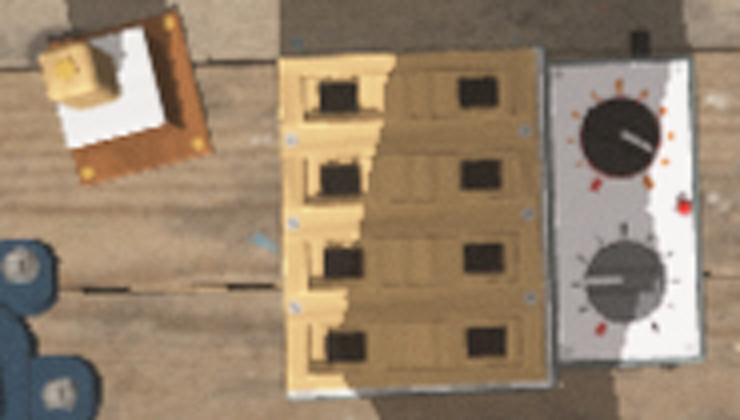

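```bash
cat >> h.py <<'E'
PADS=np.array([(x,y) for x in(-75,-25,25,75) for y in(-42,42)])/1000.
def sim(A,B): # rigid 2D fit B=R A+t
    a=A.mean(0);b=B.mean(0);H=(A-a).T@(B-b);U,S,V=np.linalg.svd(H);R=V.T@np.diag([1,np.linalg.det(V.T@U.T)])@U.T
    return R,b-R@a
def pads(n,p,c0,yaw=0.025):
    g=cv2.cvtColor(p,cv2.COLOR_BGR2GRAY).astype(float)
    R=np.array([[np.cos(yaw),-np.sin(yaw)],[np.sin(yaw),np.cos(yaw)]]);t=np.array(c0)
    for k in range(4):
        W=[];A=[]
        for q in PADS:
            u,v=px(n,np.r_[R@q+t,0.042])[0];r=9 if k<2 else 8
            ui,vi=int(round(u)),int(round(v));s=g[vi-r:vi+r+1,ui-r:ui+r+1]
            m=(s<60).astype(np.uint8);k_,l,st,ce=cv2.connectedComponentsWithStats(m)
            if k_<2:continue
            j=1+st[1:,4].argmax();W.append(ray(n,ce[j]+[ui-r,vi-r],0.042)[0,:2]);A.append(q)
        A=np.array(A);W=np.array(W);R,t=sim(A,W)
    e=W-(A@R.T+t)
    return t,np.degrees(np.arctan2(R[1,0],R[0,0])),len(A),np.abs(e).max()*1000
def strips(p,boxes,th=250):
    s=p.astype(int).sum(2);o=[]
    for (u0,v0,u1,v1) in boxes:
        m=np.zeros(s.shape,np.uint8);m[v0:v1,u0:u1]=s[v0:v1,u0:u1]<th
        m=cv2.morphologyEx(m,cv2.MORPH_OPEN,np.ones((5,5),np.uint8));c=rect(m)[0]
        o.append(wrect("top",c,0.014))
    return o
E
python3 - <<'E'
from h import *
t=cv2.imread("pics/top0.png");s=cv2.imread("pics/scene0.png")
c0=ray("top",[(253,200)],.046)[0,:2];print(c0,px("scene",[c0[0],c0[1],.046]))
print(pads("top",t,c0));print(pads("scene",s,c0))
g=lambda a:strips(t,[(355,160,392,232),(440,160,475,232)],a)
for a in(200,225,250):print(a,g(a))
# roller handle top / crown
hsv=cv2.cvtColor(t,cv2.COLOR_BGR2HSV)[155:195,155:205]
w=(hsv[...,1]<60)&(hsv[...,2]>190);m=np.zeros(t.shape[:2],np.uint8);m[155:195,155:205]=w
c=rect(m)[0];print(wrect("top",c,.055),cv2.minAreaRect(c))
a=cv2.resize(t[140:240,350:480],None,fx=5,fy=5,interpolation=cv2.INTER_CUBIC)
b=cv2.resize(s[255:300,195:250],None,fx=10,fy=10,interpolation=cv2.INTER_CUBIC)
b2=cv2.resize(t[148:193,155:210],None,fx=10,fy=10,interpolation=cv2.INTER_CUBIC)
cv2.imwrite("pics/st.png",a);cv2.imwrite("pics/ro.png",np.vstack([b,b2])[::1][:900:2,::2].repeat(1,0))
E
```

```text
[0.52650472 0.11208483] [[291.27695676 241.53568978]]
(array([0.52844678, 0.11386845]), np.float64(0.7315816213148284), 8, np.float64(0.9279351806823766))
(array([0.52618497, 0.11269152]), np.float64(1.1011836159528128), 8, np.float64(6.280812005612257))Traceback (most recent call last):
  File "<stdin>", line 6, in <module>
  File "<stdin>", line 5, in <lambda>
  File "h.py", line 37, in strips
    m=cv2.morphologyEx(m,cv2.MORPH_OPEN,np.ones((5,5),np.uint8));c=rect(m)[0]
                                                                   ~~~~~~~^^^
IndexError: list index out of range
```

```bash
python3 - <<'E'
from h import *
t=cv2.imread("pics/top0.png");s=cv2.imread("pics/scene0.png")
for a in(225,250,275,300):
    print(a,strips(t,[(355,160,392,232),(440,160,475,232)],a))
hsv=cv2.cvtColor(t,cv2.COLOR_BGR2HSV)[155:195,155:205]
w=(hsv[...,1]<60)&(hsv[...,2]>190);m=np.zeros(t.shape[:2],np.uint8);m[155:195,155:205]=w
c=rect(m)[0];print(wrect("top",c,.055),cv2.minAreaRect(c))
a=cv2.resize(t[140:240,350:480],None,fx=5,fy=5,interpolation=cv2.INTER_CUBIC)
b=cv2.resize(s[255:300,200:255],None,fx=7,fy=7,interpolation=cv2.INTER_CUBIC)
b2=cv2.resize(t[148:193,155:210],None,fx=7,fy=7,interpolation=cv2.INTER_CUBIC)
cv2.imwrite("pics/st.png",a);cv2.imwrite("pics/ro.png",np.hstack([b,b2]))
E
```

```text
225 [((523.59326171875, -174.3522491455078), (22.852210998535156, 114.31245422363281), 85.28694152832031), ((522.7471313476562, -381.8089599609375), (25.150270462036133, 115.7094497680664), 82.95186614990234)]
250 [((524.76953125, -174.35719299316406), (25.235748291015625, 116.52183532714844), 85.71778106689453), ((523.2689208984375, -381.59234619140625), (27.813846588134766, 119.22669219970703), 82.83379364013672)]
275 [((528.251220703125, -174.54220581054688), (27.192150115966797, 128.64125061035156), 84.82856750488281), ((524.0186767578125, -381.74169921875), (29.058307647705078, 122.51168060302734), 83.35133361816406)]
300 [((528.5780029296875, -173.500732421875), (30.016733169555664, 129.06314086914062), 84.99393463134766), ((527.6261596679688, -381.87603759765625), (30.23284149169922, 129.7357635498047), 83.25677490234375)]
((607.5537109375, 292.4687194824219), (54.275543212890625, 60.11061477661133), 13.344514846801758) ((175.8235321044922, 167.7941436767578), (22.798349380493164, 25.46623992919922), 75.96376037597656)
```

View pics/st.png

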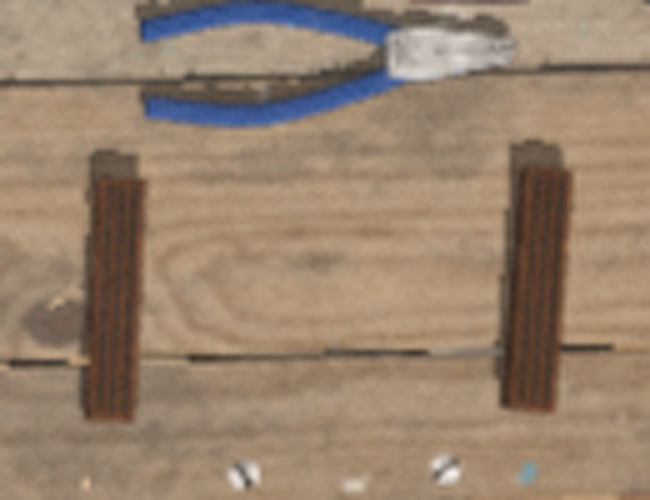

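View pics/ro.png

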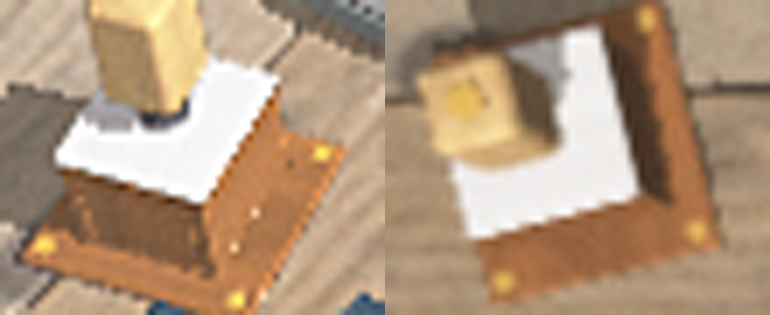

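Strips sit with their centres at top pixels (372.8,199.4) and (457.2,197.4), tilted a little. The roller's handle top is at (166.7,162.3), its crown centre at (176.0,166.6).

```bash
python3 - <<'E'
from h import *
t=cv2.imread("pics/top0.png");s=cv2.imread("pics/scene0.png")
for c,n in(((372.8,199.4),'s1'),((457.2,197.4),'s2')):print(n,ray("top",[c],.014))
print(ray("top",[(166.7,162.3)],.124),ray("top",[(176,166.6)],.055))
# scene pads individually
g=cv2.cvtColor(s,cv2.COLOR_BGR2GRAY)
R=lambda y:np.array([[np.cos(y),-np.sin(y)],[np.sin(y),np.cos(y)]])
ctr=np.array([.5284,.1139]);yaw=np.radians(.73)
for q in PADS:
    e=np.r_[R(yaw)@q+ctr,.042];u,v=px("scene",e)[0];ui,vi=int(round(u)),int(round(v));r=7
    m=(g[vi-r:vi+r+1,ui-r:ui+r+1]<60).astype(np.uint8);k,l,st,ce=cv2.connectedComponentsWithStats(m)
    j=1+st[1:,4].argmax();w=ray("scene",ce[j]+[ui-r,vi-r],.042)[0];print(q,st[j],np.round((w-e)*1000,1))
h=np.r_[R(yaw)@[.043,-.127]+ctr];tm=np.r_[R(yaw)@[-.043,-.127]+ctr];print("heat",h,"timer",tm)
print(px("top",[np.r_[h,.056],np.r_[tm,.056]]))
# pointers: brightest white line
for c in(h,tm):
    pts=[]
    u,v=px("top",np.r_[c,.08])[0]
    sub=cv2.resize(t[int(v)-12:int(v)+13,int(u)-12:int(u)+13],None,fx=1,fy=1).min(2);print(np.round((u,v),1));print(sub[4:21,2:23])
E
```

```text
s1 [[ 0.52232599 -0.17684265  0.014     ]]
s2 [[ 0.52157021 -0.38410234  0.014     ]]
[[0.6102262  0.29163743 0.124     ]] [[0.61032034 0.29203452 0.055     ]]
[-0.075 -0.042] [ 3  4 10  8 39] [-1.9  0.   0. ]
[-0.075  0.042] [ 4  3  9  9 37] [-1.6 -1.2  0. ]
[-0.025 -0.042] [ 4  4  9  8 37] [-1.8 -0.5  0. ]
[-0.025  0.042] [ 6  4  7  5 15] [-2.3 -7.7  0. ]
[ 0.025 -0.042] [ 4  4  9  7 37] [-2.5 -0.4  0. ]
[0.025 0.042] [ 3  4 10  8 24] [-1.5  0.4  0. ]
[ 0.075 -0.042] [ 4  5  8  7 37] [-2.9 -0.1  0. ]
[0.075 0.042] [ 4  4  9  8 24] [-3.2 -0.3 -0. ]
heat [ 0.57301456 -0.01254185] timer [ 0.48702154 -0.01363754]
[[304.64177766 178.69555475]
 [306.01423622 214.94127698]]
[304.2 177.5]
[[162 160 164 150 117 118 138 137 121  92  76  73  87 111 133 126 111 130
  165 163 161]
 [163 161 161 161 146 105  77  63  36  38  41  40  41  44  43  71 118 147
  162 164 163]
 [160 160 156 138 119  62  39  37  37  38  40  37  40  40  41  41  51 100
  149 163 160]
 [151 160 136  66  49  39  38  40  44  37  38  40  39  43  40  42  39  50
   99 147 141]
 [112 148 115  37  44  36  37  39  37  42  41  41  4
[... 1933 characters left out ...]
1 148 148 144 145 142 139 136 114  81  80  86  85  82  83  85
  100 125 101]
 [142 119  87  93  89  87  89  81  81  79  78  79  82  77  78  81  74  82
  104 131 106]
 [152 108  66  72  71  71  70  73  72  71  72  69  72  69  77  86  85  87
  102 126 113]
 [163 139  71  71  68  73  73  73  76  75  71  73  71  76  91 121 118 118
  119 126 140]
 [161 141  87  80  82  83  84  82  82  80  81  84  81  84 102 135 133 134
  132 124 171]
 [163 149 109  78  85  83  85  85  78  85  84  83  81  83 106 130 130 136
  130 126 185]
 [144 143 141 103  77  80  82  83  84  84  87  87  83  91 113 132 136 136
  131 156 224]
 [110 124 151 146  87  82  84  84  83  83  83  86  82  99 131 131 134 141
  171 215 243]]
```

```bash
cat > go.py <<'E'
import sys,numpy as np
from rig import bot
# go.py x y z phi : remaining move in tool axes (phi = heading of tool x)
s=bot.get_state();R=s["ee_rot"];p=s["tcp_pos"];a=[float(v) for v in sys.argv[1:]]
d=R.T@(np.array(a[:3])-p);ph=np.degrees(np.arctan2(R[1,0],R[0,0]))
print("t",round(s["time_s"],1),"tcp",np.round(p,4),"phi",round(ph,1),"q6",round(s["qpos"][5],1),"-> d",np.round(d,4),"rows",round(np.linalg.norm(d)/.0417,1),"turn",round((ph-a[3]+180)%360-180,1))
E
python3 shift.py '[[0.03,-0.025,0,0],[0.06,-0.05,0,0],[0.09,-0.075,0,0],[0.12,-0.1,0,0],[0.15,-0.125,0,0]]' 0.04 40
python3 shift.py '[[0.03,-0.025,0,0],[0.06,-0.05,0,0],[0.09,-0.075,0,0],[0.12,-0.1,0,0],[0.15,-0.125,0,0]]'
python3 shift.py '[[0.03,-0.025,0,0],[0.06,-0.05,0,0],[0.09,-0.075,0,0],[0.12,-0.1,0,0],[0.15,-0.125,0,0]]'
python3 go.py 0.572 -0.0127 0.13 60.7
```

```text
time_s: 0.57
tcp_pos: [0.2818, -0.438, 0.2311]
ee_rot: [[0.962, 0.274, -0.0], [0.274, -0.962, 0.0], [-0.0, -0.0, -1.0]]
force: [1.3, -0.3, -0.0]
opening: 0.04
finger_force: 0.0
time_s: 0.98
tcp_pos: [0.3919, -0.2766, 0.2313]
ee_rot: [[0.962, 0.274, 0.0], [0.274, -0.962, 0.0], [0.0, -0.0, -1.0]]
force: [1.3, -0.0, 0.7]
opening: 0.0403
finger_force: 0.0
time_s: 1.4
tcp_pos: [0.502, -0.1151, 0.2313]
ee_rot: [[0.962, 0.274, -0.0], [0.274, -0.962, -0.0], [-0.0, 0.0, -1.0]]
force: [0.1, -1.2, 0.0]
opening: 0.0401
finger_force: 0.0
t 1.4 tcp [ 0.502  -0.1151  0.2313] phi 15.9 q6 59.8 -> d [ 0.0954 -0.0792  0.1013] rows 3.8 turn -44.8
```

```bash

python3 shift.py '[[0.03,-0.025,0.03,0],[0.06,-0.05,0.06,0],[0.0954,-0.0792,0.08,0],[0.0954,-0.0792,0.08,-7],[0.0954,-0.0792,0.08,-14]]' >/dev/null
python3 shift.py '[[0,0,0,-7],[0,0,0,-14],[0,0,0,-21],[0,0,0,-28],[0,0,0,-30.8]]' >/dev/null
python3 go.py 0.572 -0.0127 0.061 60.7
python3 - <<'E'
from h import *
p,_=bot.grab_frame("top");q,_=bot.grab_frame("scene")
a=cv2.resize(p[120:260,240:380],None,fx=4,fy=4);b=cv2.resize(q[160:260,260:360],None,fx=5.6,fy=5.6,interpolation=2)[:560,:240+320]
cv2.imwrite("pics/g1.png",cv2.resize(np.hstack([a,b]),(800,400)))
E
```

```text
t 2.2 tcp [ 0.5711 -0.0146  0.151 ] phi 61.1 q6 26.3 -> d [ 0.0021 -0.0001  0.09  ] rows 2.2 turn 0.4
```

View pics/g1.png

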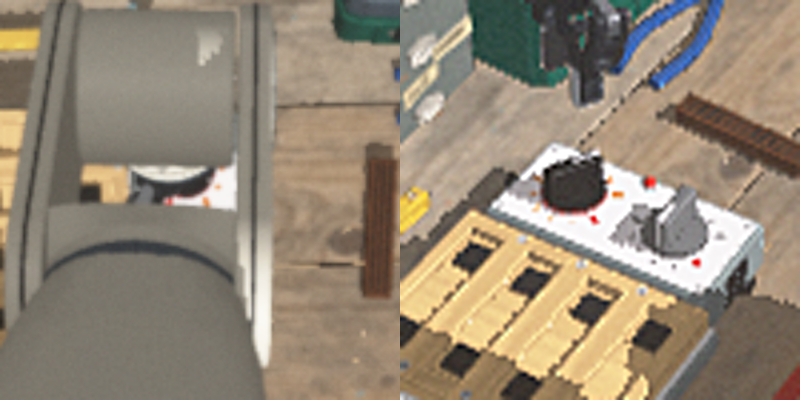

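The gripper stands above the heat dial (the arm hides it from the top camera, and the scene crop shows the fingers in line with the bar). Next I go down and close.

```bash

python3 shift.py '[[0.002,0,0.02,0],[0.002,0,0.045,0],[0.002,0,0.07,0],[0.002,0,0.085,0],[0.002,0,0.09,0]]' >/dev/null
python3 shift.py '[[0,0,0,0],[0,0,0,0],[0,0,0,0],[0,0,0,0],[0,0,0,0]]' 0.0 40
python3 shift.py '[[0,0,0,0],[0,0,0,0]]'
python3 go.py 0.572 -0.0127 0.061 60.7
```

```text
time_s: 3.17
tcp_pos: [0.5734, -0.0133, 0.0622]
ee_rot: [[0.489, 0.872, 0.003], [0.872, -0.489, -0.0], [0.001, 0.002, -1.0]]
force: [3.8, -4.0, -5.9]
opening: 0.0116
finger_force: 42.6
time_s: 3.33
tcp_pos: [0.5735, -0.0132, 0.0621]
ee_rot: [[0.489, 0.872, 0.003], [0.872, -0.489, -0.0], [0.001, 0.002, -1.0]]
force: [4.0, -3.9, -5.1]
opening: 0.0119
finger_force: 42.7
t 3.3 tcp [ 0.5735 -0.0132  0.0621] phi 60.7 q6 26.8 -> d [-0.0002 -0.0015  0.0011] rows 0.0 turn 0.0
```

```bash

python3 shift.py '[[0,0.0013,0,-6],[0,0.0013,0,-12],[0,0.0013,0,-18],[0,0.0013,0,-24],[0,0.0013,0,-30]]' |grep -E "tcp|force"
for i in 1 2 3 4; do python3 shift.py '[[0,0,0,-6],[0,0,0,-12],[0,0,0,-18],[0,0,0,-24],[0,0,0,-30]]'|grep -E "tcp|force"; done
python3 shift.py '[[0,0,0,0],[0,0,0,0]]' |grep -E "tcp|force"
python3 go.py 0.573 -0.0125 0.061 30.7
```

```text
tcp_pos: [0.5732, -0.0133, 0.0621]
force: [-0.7, -1.0, -0.5]
finger_force: 43.3
tcp_pos: [0.5729, -0.0134, 0.0621]
force: [-2.3, -2.1, 0.2]
finger_force: 43.5
tcp_pos: [0.5727, -0.0137, 0.0621]
force: [-2.2, -3.1, 1.0]
finger_force: 43.5
tcp_pos: [0.5727, -0.014, 0.0621]
force: [-1.9, -4.4, 1.3]
finger_force: 43.5
tcp_pos: [0.5728, -0.0143, 0.0621]
force: [-2.5, -6.2, 0.1]
finger_force: 43.4
tcp_pos: [0.5729, -0.0143, 0.0621]
force: [-2.4, -6.0, 1.2]
finger_force: 43.5
t 5.6 tcp [ 0.5729 -0.0143  0.0621] phi -149.2 q6 -123.3 -> d [-0.0011  0.0015  0.0011] rows 0.1 turn -179.9
```

```bash

python3 shift.py '[[0,0,0,0],[0,0,0,0],[0,0,0,0],[0,0,0,0]]' 0.04 >/dev/null
python3 shift.py '[[0,0,-0.02,0],[0,0,-0.05,0],[0,0,-0.09,0],[0,0,-0.12,0],[0,0,-0.12,7]]' >/dev/null
python3 shift.py '[[0,0,0,7],[0,0,0,14],[0,0,0,21],[0,0,0,28],[0,0,0,28.1]]' 0.06 >/dev/null
python3 go.py 0.522 -0.177 0.18 175.7
```

```text
t 6.8 tcp [ 0.5734 -0.0133  0.1815] phi 175.4 q6 -87.9 -> d [ 0.0381 -0.1673  0.0014] rows 4.1 turn -0.3
```

```bash
python3 go.py 0.40 -0.28 0.18 175.7
python3 shift.py '[[0.03,-0.04,0,0],[0.06,-0.08,0,0],[0.09,-0.12,0,0],[0.12,-0.16,0,0],[0.15,-0.2,0,0]]' >/dev/null
python3 shift.py '[[0,-0.02,0,0],[0,-0.05,0,0]]'
python3 - <<'E'
from h import *
p,_=bot.grab_frame("top");cv2.imwrite("pics/top1.png",p)
q,_=bot.grab_frame("scene");cv2.imwrite("pics/scene1.png",q)
cv2.imwrite("pics/g2.png",cv2.resize(p[140:260,210:480],(800,356),interpolation=2))
E
```

```text
t 6.8 tcp [ 0.5734 -0.0133  0.1815] phi 175.4 q6 -87.9 -> d [ 0.1514 -0.2798  0.0014] rows 7.6 turn -0.3
time_s: 7.33
tcp_pos: [0.4305, -0.2203, 0.1815]
ee_rot: [[-0.997, 0.073, -0.001], [0.073, 0.997, 0.001], [0.001, 0.001, -1.0]]
force: [0.8, 0.6, 0.5]
opening: 0.0603
finger_force: 0.0
```

View pics/g2.png

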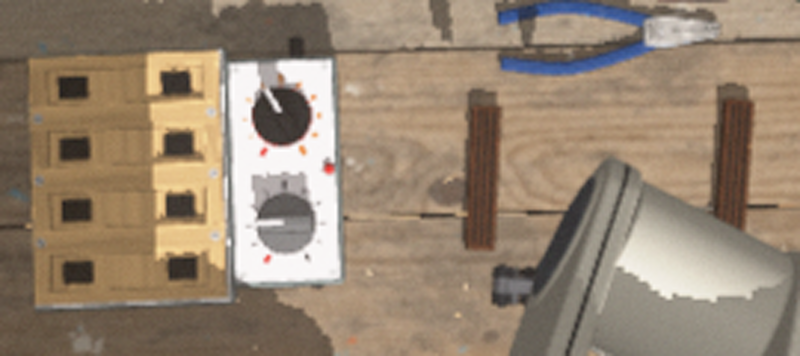

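```bash
python3 go.py 0.522 -0.1765 0.10 175.7
```

```text
t 7.4 tcp [ 0.4324 -0.2233  0.1819] phi 175.6 q6 -114.3 -> d [-0.0856  0.0535  0.082 ] rows 3.1 turn -0.1
```

```bash

python3 shift.py '[[-0.03,0.018,0,0],[-0.06,0.036,0,0],[-0.0856,0.0535,0.02,0],[-0.0856,0.0535,0.05,0],[-0.0856,0.0535,0.08,0]]' 0.05 >/dev/null
python3 shift.py '[[0,0,0.03,0],[0,0,0.06,0],[0,0,0.08,0],[0,0,0.09,0]]' >/dev/null
python3 go.py 0.522 -0.1765 0.007 175.7
```

```text
t 8.2 tcp [ 0.5201 -0.1718  0.0085] phi 175.8 q6 -105.4 -> d [-0.0022 -0.0045  0.0015] rows 0.1 turn 0.1
```

```bash

python3 shift.py '[[-0.001,-0.004,0.001,0],[-0.001,-0.004,0.001,0],[-0.001,-0.004,0.001,0]]'
python3 go.py 0.522 -0.1765 0.007 175.7
python3 shift.py '[[0,0,0,0],[0,0,0,0],[0,0,0,0],[0,0,0,0],[0,0,0,0]]' 0 40
python3 shift.py '[[0,0,0,0],[0,0,0,0]]'
python3 go.py 0.522 -0.1765 0.007 175.7
```

```text
time_s: 8.43
tcp_pos: [0.5235, -0.1777, 0.0115]
ee_rot: [[-0.997, 0.076, 0.002], [0.076, 0.997, -0.001], [-0.002, -0.001, -1.0]]
force: [-0.4, 0.4, 0.9]
opening: 0.0501
finger_force: 0.0
t 8.4 tcp [ 0.5235 -0.1777  0.0115] phi 175.7 q6 -105.6 -> d [0.0016 0.0011 0.0045] rows 0.1 turn -0.0
time_s: 8.85
tcp_pos: [0.5233, -0.1776, 0.0118]
ee_rot: [[-0.997, 0.076, 0.002], [0.076, 0.997, -0.001], [-0.002, -0.001, -1.0]]
force: [-1.3, 0.1, 6.0]
opening: 0.0218
finger_force: 38.9
time_s: 9.02
tcp_pos: [0.5233, -0.1776, 0.0118]
ee_rot: [[-0.997, 0.076, 0.002], [0.076, 0.997, -0.001], [-0.002, -0.001, -1.0]]
force: [-0.3, 0.8, 6.8]
opening: 0.0214
finger_force: 38.9
t 9.0 tcp [ 0.5233 -0.1776  0.0118] phi 175.6 q6 -105.6 -> d [0.0014 0.001  0.0048] rows 0.1 turn -0.1
```

```bash

python3 shift.py '[[0,0,0,0],[0,0,0,0],[0,0,0,0],[0,0,0.005,0],[0,0,0.005,0]]' 0.05 >/dev/null
python3 shift.py '[[0,0,0,0],[0,0,0,0]]'
python3 go.py 0.522 -0.1765 0.006 175.7
```

```text
time_s: 9.6
tcp_pos: [0.5222, -0.1772, 0.0051]
ee_rot: [[-0.997, 0.076, -0.0], [0.076, 0.997, 0.0], [0.001, 0.0, -1.0]]
force: [-0.5, 0.3, 0.4]
opening: 0.05
finger_force: 0.0
t 9.6 tcp [ 0.5222 -0.1772  0.0051] phi 175.6 q6 -105.6 -> d [ 0.0003  0.0007 -0.0009] rows 0.0 turn -0.1
```

```bash

python3 shift.py '[[0,0,-0.001,0],[0,0,-0.001,0],[0,0,-0.001,0],[0,0,-0.001,0],[0,0,-0.001,0]]' 0 50
python3 shift.py '[[0,0,0,0],[0,0,0,0]]'
```

```text
time_s: 10.02
tcp_pos: [0.5226, -0.1774, 0.0067]
ee_rot: [[-0.997, 0.076, 0.0], [0.076, 0.997, -0.0], [-0.0, -0.0, -1.0]]
force: [-1.8, 1.7, 4.5]
opening: 0.0224
finger_force: 49.5
time_s: 10.18
tcp_pos: [0.5226, -0.1774, 0.0067]
ee_rot: [[-0.997, 0.076, 0.0], [0.076, 0.997, -0.0], [-0.0, -0.0, -1.0]]
force: [-1.2, 0.6, 6.0]
opening: 0.022
finger_force: 49.6
```

```bash

python3 shift.py '[[0,0,-0.02,0],[0,0,-0.05,0],[0,0,-0.09,0],[0,0,-0.13,0],[0,0,-0.14,0]]' |grep -E "opening|finger"
python3 shift.py '[[0,0.04,0,0],[0,0.08,0,0],[0,0.12,0,0],[0,0.16,0,0],[0,0.2,0,0]]' |grep -E "opening|finger"
python3 shift.py '[[0,0.04,0,0],[0,0.08,0,0],[0,0.08,0,7],[0,0.08,0,14],[0,0.08,0,21]]' |grep -E "opening|finger"
python3 shift.py '[[0,0,0,7],[0,0,0,14],[0,0,0,21],[0,0,0,28],[0,0,0,35]]' |grep -E "opening|finger"
python3 shift.py '[[0,0,0,7],[0,0,0,14],[0,0,0,21],[0,0,0,28],[0,0,0,28]]' |grep -E "opening|finger"
python3 go.py 0.5535 0.1135 0.09 90.8
```

```text
opening: 0.0225
finger_force: 49.2
opening: 0.0226
finger_force: 49.3
opening: 0.0225
finger_force: 49.3
opening: 0.0224
finger_force: 49.3
opening: 0.022
finger_force: 49.3
t 12.3 tcp [0.5434 0.1018 0.1457] phi 91.4 q6 8.0 -> d [0.0114 0.0104 0.0556] rows 1.4 turn 0.6
```

```bash

python3 shift.py '[[0.0114,0.0104,0.02,0.6],[0.0114,0.0104,0.05,0.6],[0.0114,0.0104,0.07,0.6],[0.0114,0.0104,0.084,0.6],[0.0114,0.0104,0.084,0.6]]' >/dev/null
python3 shift.py '[[0,0,0,0],[0,0,0,0]]' |grep force
python3 go.py 0.5535 0.1135 0.062 90.8
python3 - <<'E'
from h import *
q,_=bot.grab_frame("scene");cv2.imwrite("pics/scene2.png",q)
p,_=bot.grab_frame("top");cv2.imwrite("pics/top2.png",p)
a=cv2.resize(q[185:285,230:350],None,fx=5,fy=5,interpolation=2);cv2.imwrite("pics/g3.png",a)
E
```

```text
force: [0.1, 0.2, 0.2]
finger_force: 49.3
t 12.8 tcp [0.5544 0.1137 0.0629] phi 91.1 q6 9.3 -> d [-0.0001 -0.0009  0.0009] rows 0.0 turn 0.3
```

View pics/g3.png

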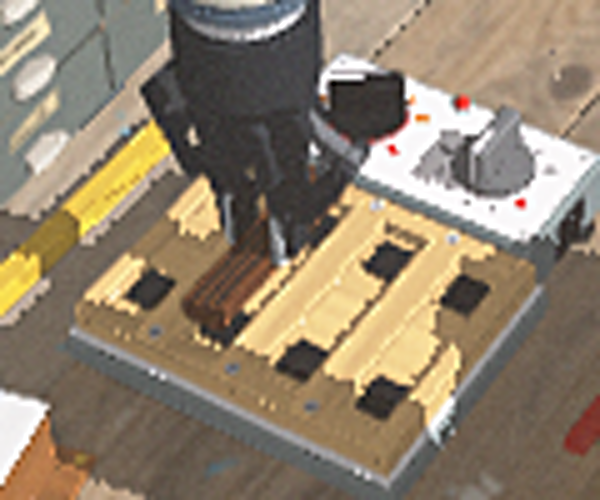

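```bash

python3 shift.py '[[0,-0.0009,0,0.3],[0,-0.0009,0.005,0.3],[0,-0.0009,0.008,0.3],[0,-0.0009,0.008,0.3],[0,-0.0009,0.008,0.3]]' |grep -E "tcp|force"
python3 shift.py '[[0,0,0.002,0],[0,0,0.003,0],[0,0,0.003,0]]' |grep -E "tcp|force"
python3 shift.py '[[0,0,0.001,0],[0,0,0.002,0],[0,0,0.002,0]]' |grep -E "tcp|force"
```

```text
tcp_pos: [0.5527, 0.1135, 0.0541]
force: [0.0, 0.6, -0.5]
finger_force: 49.3
tcp_pos: [0.5528, 0.1135, 0.051]
force: [0.1, -0.6, -0.3]
finger_force: 49.4
tcp_pos: [0.5529, 0.1135, 0.0491]
force: [-0.7, -0.2, -1.0]
finger_force: 49.3
```

```bash

python3 shift.py '[[0,0,0.0005,0],[0,0,0.0005,0]]' |grep -E "tcp|force"
python3 shift.py '[[0,0,0,0],[0,0,0,0],[0,0,0,0]]' 0.034 |grep -E "tcp|force|open"
python3 shift.py '[[0,0,-0.01,0],[0,0,-0.03,0],[0,0,-0.07,0],[0,0,-0.11,0],[0,0,-0.14,0]]' |grep -E "tcp|force"
python3 go.py 0.5215 -0.28 0.19 0
```

```text
tcp_pos: [0.553, 0.1136, 0.0488]
force: [-0.8, -0.3, -0.4]
finger_force: 49.3
tcp_pos: [0.5531, 0.1136, 0.0489]
force: [-0.2, 0.6, -0.2]
opening: 0.034
finger_force: 0.0
tcp_pos: [0.5536, 0.1137, 0.1924]
force: [0.7, -0.3, 1.0]
finger_force: 0.0
t 14.7 tcp [0.5536 0.1137 0.1924] phi 90.7 q6 9.7 -> d [-0.3932 -0.037   0.0021] rows 9.5 turn 90.7
```

```bash

python3 shift.py '[[-0.035,-0.0175,0,0],[-0.07,-0.035,0,0],[-0.105,-0.0525,0,0],[-0.14,-0.07,0,0],[-0.175,-0.0875,0,0]]' 0.05 >/dev/null
python3 shift.py '[[-0.035,-0.0175,0,0],[-0.07,-0.035,0,0],[-0.105,-0.0525,0,0]]' >/dev/null
python3 - <<'E'
from h import *
p,_=bot.grab_frame("top");cv2.imwrite("pics/top3.png",p)
cv2.imwrite("pics/g4.png",cv2.resize(p[140:260,210:480],(800,356),interpolation=2))
E
```

```text
(no output)
```

View pics/g4.png

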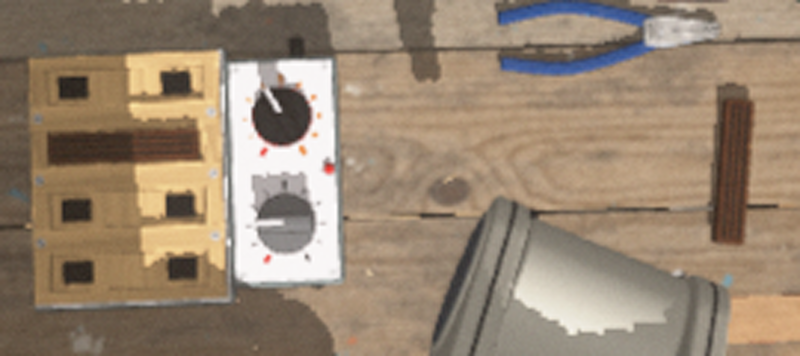

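Strip 1 lies in the x=+25 groove (crop (125,147)). Strip 2 is still in its place at about (456.7,197.0).

```bash

for i in 1 2 3; do python3 shift.py '[[0,0,0,6.4],[0,0,0,12.8],[0,0,0,19.2],[0,0,0,25.6],[0,0,0,32]]' >/dev/null; done
python3 shift.py '[[0,0,0,0.5],[0,0,0,0.5]]' >/dev/null
python3 go.py 0.522 -0.3835 0.10 -5.8
```

```text
t 16.8 tcp [ 0.4166 -0.1682  0.1894] phi -5.6 q6 72.1 -> d [0.126  0.2039 0.0895] rows 6.1 turn 0.2
```

```bash

python3 shift.py '[[0.021,0.034,0,0],[0.042,0.068,0,0],[0.063,0.102,0,0],[0.084,0.136,0,0],[0.105,0.17,0,0]]' >/dev/null
python3 shift.py '[[0.021,0.0335,0.02,0.2],[0.021,0.0335,0.05,0.2],[0.021,0.0335,0.08,0.2],[0.021,0.0335,0.08,0.2],[0.021,0.0335,0.08,0.2]]' >/dev/null
python3 go.py 0.522 -0.3835 0.006 -5.8
```

```text
t 17.7 tcp [ 0.5201 -0.3824  0.1075] phi -5.9 q6 58.5 -> d [0.0023 0.0011 0.1015] rows 2.4 turn -0.1
```

```bash

python3 shift.py '[[0.0015,0.001,0.03,0],[0.0015,0.001,0.06,0],[0.0015,0.001,0.08,0],[0.0015,0.001,0.095,0],[0.0015,0.001,0.098,0]]' >/dev/null
python3 shift.py '[[0,0,0,0],[0,0,0,0],[0,0,0,0]]' |grep force
python3 go.py 0.522 -0.3835 0.006 -5.8
```

```text
force: [-0.4, 0.4, 0.1]
finger_force: 0.0
t 18.3 tcp [ 0.5239 -0.3853  0.0128] phi -6.0 q6 58.6 -> d [-0.0021 -0.0016  0.0068] rows 0.2 turn -0.2
```

```bash

python3 shift.py '[[-0.0015,-0.001,0.002,0],[-0.0015,-0.001,0.004,0],[-0.0015,-0.001,0.0055,0],[-0.0015,-0.001,0.0055,0],[-0.0015,-0.001,0.0055,0]]' |grep -E "tcp|force"
python3 go.py 0.522 -0.3835 0.006 -5.8
```

```text
tcp_pos: [0.5213, -0.3833, 0.0052]
force: [-0.8, -0.3, -1.0]
finger_force: 0.0
t 18.8 tcp [ 0.5213 -0.3833  0.0052] phi -6.0 q6 58.6 -> d [ 0.0008  0.0001 -0.0008] rows 0.0 turn -0.2
```

```bash

python3 shift.py '[[0.0007,0,-0.001,0],[0.0007,0,-0.001,0],[0.0007,0,-0.001,0],[0.0007,0,-0.001,0],[0.0007,0,-0.001,0]]' 0 50|grep -E "tcp|force|op"
python3 shift.py '[[0,0,0,0],[0,0,0,0]]'|grep -E "tcp|force|op"
python3 shift.py '[[0,0,-0.02,0],[0,0,-0.05,0],[0,0,-0.09,0],[0,0,-0.13,0],[0,0,-0.14,0]]' |grep -E "opening|finger"
python3 go.py 0.4535 0.1122 0.14 90.8
```

```text
tcp_pos: [0.5224, -0.3837, 0.0068]
force: [0.8, 0.3, 3.8]
opening: 0.0221
finger_force: 49.5
tcp_pos: [0.5225, -0.3837, 0.0068]
force: [0.9, -0.3, 6.1]
opening: 0.0223
finger_force: 49.6
opening: 0.0222
finger_force: 49.2
t 19.8 tcp [ 0.5244 -0.3852  0.1523] phi -6.0 q6 58.6 -> d [-0.1224 -0.4873  0.0094] rows 12.1 turn -96.8
```

```bash

python3 shift.py '[[-0.01,-0.04,0,0],[-0.02,-0.08,0,0],[-0.03,-0.12,0,0],[-0.04,-0.16,0,0],[-0.05,-0.2,0,0]]' |grep -E "opening|finger"
python3 shift.py '[[-0.01,-0.04,0,0],[-0.02,-0.08,0,0],[-0.03,-0.12,0,0],[-0.04,-0.16,0,0],[-0.05,-0.2,0,0]]' |grep -E "opening|finger"
python3 shift.py '[[-0.01,-0.04,0,0],[-0.02,-0.08,0,0],[-0.02,-0.08,0,-7],[-0.02,-0.08,0,-14],[-0.02,-0.08,0,-20.8]]' |grep -E "opening|finger"
python3 shift.py '[[0,0,0,-7],[0,0,0,-14],[0,0,0,-21],[0,0,0,-28],[0,0,0,-35]]' |grep -E "opening|finger"
python3 shift.py '[[0,0,0,-7],[0,0,0,-14],[0,0,0,-21],[0,0,0,-28],[0,0,0,-35]]' |grep -E "opening|finger"
python3 shift.py '[[0,0,0,-6],[0,0,0,-6]]' |grep -E "opening|finger"
python3 go.py 0.4535 0.1122 0.065 90.8
```

```text
opening: 0.0221
finger_force: 49.2
opening: 0.0222
finger_force: 49.2
opening: 0.0226
finger_force: 49.3
opening: 0.0221
finger_force: 49.3
opening: 0.0222
finger_force: 49.3
opening: 0.022
finger_force: 49.3
t 22.0 tcp [0.4522 0.1064 0.1458] phi 91.0 q6 10.7 -> d [0.0058 0.0015 0.0808] rows 1.9 turn 0.2
```

```bash

python3 shift.py '[[0.006,0.0015,0.02,0.2],[0.006,0.0015,0.04,0.2],[0.006,0.0015,0.06,0.2],[0.006,0.0015,0.08,0.2],[0.006,0.0015,0.081,0.2]]' >/dev/null
python3 shift.py '[[0,0,0,0],[0,0,0,0],[0,0,0,0]]' |grep force
python3 go.py 0.4535 0.1125 0.055 90.8
```

```text
force: [-0.1, 0.4, -0.4]
finger_force: 49.3
t 22.7 tcp [0.4548 0.1126 0.0663] phi 90.6 q6 11.9 -> d [-0.0001 -0.0014  0.0113] rows 0.3 turn -0.2
```

```bash

python3 shift.py '[[0,-0.001,0.004,0],[0,-0.001,0.008,0],[0,-0.001,0.011,0],[0,-0.001,0.011,0],[0,-0.001,0.011,0]]' |grep -E "tcp|force"
python3 shift.py '[[0,0,0.001,0],[0,0,0.002,0],[0,0,0.003,0],[0,0,0.003,0]]' |grep -E "tcp|force"
python3 go.py 0.4535 0.1125 0.0489 90.8
```

```text
tcp_pos: [0.453, 0.1124, 0.0542]
force: [-0.1, 0.6, 0.3]
finger_force: 49.3
tcp_pos: [0.453, 0.1125, 0.0512]
force: [-0.5, -0.2, -0.7]
finger_force: 49.3
t 23.4 tcp [0.453  0.1125 0.0512] phi 90.6 q6 11.9 -> d [0.     0.0005 0.0023] rows 0.1 turn -0.2
```

Next: roller at (0.610,0.292), yaw about 13°.

```bash

python3 shift.py '[[0,0.0005,0.001,0],[0,0.0005,0.0023,0],[0,0.0005,0.0023,0]]' |grep -E "tcp|force"
python3 shift.py '[[0,0,0,0],[0,0,0,0],[0,0,0,0]]' 0.034 |grep -E "tcp|force|open"
python3 shift.py '[[0,0,-0.01,0],[0,0,-0.03,0],[0,0,-0.07,0],[0,0,-0.11,0],[0,0,-0.15,0]]' |grep -E "tcp|force"
python3 go.py 0.61 0.292 0.20 103
```

```text
tcp_pos: [0.4536, 0.1125, 0.0488]
force: [0.7, 0.4, -0.4]
finger_force: 49.3
tcp_pos: [0.4537, 0.1125, 0.0491]
force: [-0.7, 0.4, 0.0]
opening: 0.034
finger_force: 0.0
tcp_pos: [0.453, 0.1124, 0.2012]
force: [1.2, 0.3, -0.4]
finger_force: 0.0
t 24.3 tcp [0.453  0.1124 0.2012] phi 90.6 q6 11.9 -> d [0.1779 0.159  0.001 ] rows 5.7 turn -12.4
```

```bash

python3 shift.py '[[0.03,0.027,0,0],[0.06,0.054,0,0],[0.09,0.081,0,0],[0.12,0.108,0,0],[0.15,0.135,0,0]]' 0.06 >/dev/null
python3 shift.py '[[0.028,0.024,0,0],[0.028,0.024,0,-6],[0.028,0.024,0,-12.4],[0.028,0.024,0,-12.4],[0.028,0.024,0,-12.4]]' >/dev/null
python3 go.py 0.61 0.292 0.14 103
python3 - <<'E'
from h import *
p,_=bot.grab_frame("top");cv2.imwrite("pics/top4.png",p)
q,_=bot.grab_frame("scene");cv2.imwrite("pics/scene4.png",q)
a=cv2.resize(p[130:250,130:310],(600,400),interpolation=2);b=cv2.resize(q[200:300,190:340],(600,400),interpolation=2)
cv2.imwrite("pics/g5.png",cv2.resize(np.vstack([a,b]),(450,600)))
E
```

```text
t 25.2 tcp [0.6104 0.2921 0.1994] phi 102.8 q6 11.7 -> d [-0.     -0.0004  0.0594] rows 1.4 turn -0.2
```

View pics/g5.png

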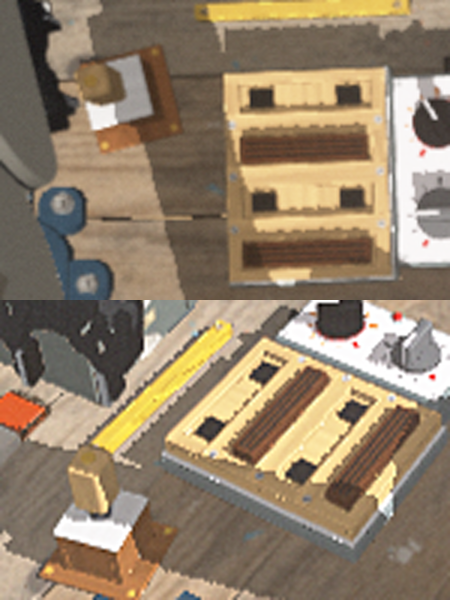

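Both strips lie in their grooves and the gripper is above the roller. I go down onto the handle.

```bash

python3 shift.py '[[0,0,0.03,0],[0,0,0.06,0],[0,0,0.09,0],[0,0,0.11,0],[0,0,0.121,0]]' |grep -E "tcp|force"
python3 shift.py '[[0,0,0,0],[0,0,0,0],[0,0,0,0]]' |grep -E "tcp|force"
python3 shift.py '[[0,0,0,0],[0,0,0,0],[0,0,0,0],[0,0,0,0],[0,0,0,0]]' 0 60 |grep -E "tcp|force|op"
python3 shift.py '[[0,0,0,0],[0,0,0,0]]' |grep -E "tcp|force|op"
python3 go.py 0.61 0.292 0.14 103
```

```text
tcp_pos: [0.609, 0.2911, 0.0754]
force: [-0.5, 0.4, 0.4]
finger_force: 0.0
tcp_pos: [0.6119, 0.2926, 0.0798]
force: [0.8, -0.2, 0.3]
finger_force: 0.0
tcp_pos: [0.6114, 0.2925, 0.0796]
force: [-1.6, -1.2, 6.2]
opening: 0.0295
finger_force: 59.8
tcp_pos: [0.6114, 0.2925, 0.0796]
force: [-1.1, 0.2, 6.1]
opening: 0.0291
finger_force: 59.8
t 26.5 tcp [0.6114 0.2925 0.0796] phi 103.0 q6 11.5 -> d [-0.0002 -0.0014 -0.0604] rows 1.4 turn 0.0
```

```bash

python3 shift.py '[[0,0,-0.02,0],[0,0,-0.04,0],[0,0,-0.07,0],[0,0,-0.1,0],[0,0,-0.12,0]]' |grep -E "tcp|force|op"
python3 shift.py '[[0,0,0,0],[0,0,0,6],[0,0,0,12.2]]' |grep -E "tcp|force|op"
python3 go.py 0.5528 0.1556 0.16 90.8
```

```text
tcp_pos: [0.6113, 0.2925, 0.2009]
force: [0.7, 0.4, -2.0]
opening: 0.0295
finger_force: 60.3
tcp_pos: [0.6101, 0.2919, 0.1972]
force: [0.0, -0.2, -3.3]
opening: 0.0292
finger_force: 60.3
t 27.2 tcp [0.6101 0.2919 0.1972] phi 90.5 q6 24.0 -> d [-0.1357 -0.0585  0.0373] rows 3.7 turn -0.3
```

```bash

python3 shift.py '[[-0.034,-0.015,0,0],[-0.068,-0.03,0.01,0],[-0.102,-0.045,0.02,0],[-0.1357,-0.0585,0.03,-0.3],[-0.1357,-0.0585,0.037,-0.3]]' |grep -E "tcp|force|op"
python3 shift.py '[[0,0,0,0],[0,0,0,0],[0,0,0,0],[0,0,0,0]]' |grep -E "tcp|force|op"
python3 go.py 0.5528 0.1556 0.133 90.8
python3 - <<'E'
from h import *
q,_=bot.grab_frame("scene");cv2.imwrite("pics/g6.png",cv2.resize(q[180:280,220:340],(720,600),interpolation=2))
E
```

```text
tcp_pos: [0.5491, 0.1503, 0.1582]
force: [-0.3, -0.2, -3.8]
opening: 0.0295
finger_force: 60.6
tcp_pos: [0.5549, 0.1567, 0.1613]
force: [0.0, 0.4, -2.7]
opening: 0.0292
finger_force: 60.5
t 27.9 tcp [0.5549 0.1567 0.1613] phi 91.2 q6 13.4 -> d [-0.0011 -0.0021  0.0283] rows 0.7 turn 0.4
```

View pics/g6.png

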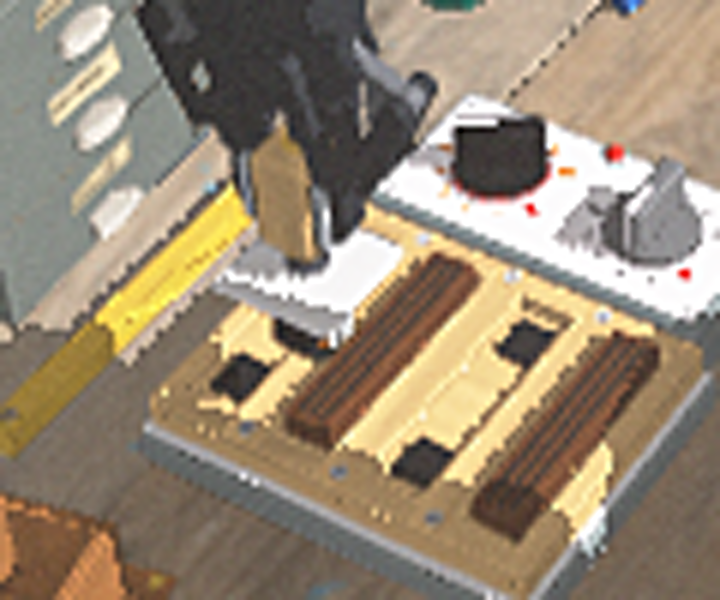

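The roller hangs upright over strip 1's left end. I lower it in small steps and watch the force (no-load z ≈ -2.9 N).

```bash

python3 shift.py '[[-0.001,-0.0015,0.01,0.3],[-0.001,-0.0015,0.02,0.3],[-0.001,-0.0015,0.026,0.3],[-0.001,-0.0015,0.026,0.3],[-0.001,-0.0015,0.026,0.3]]' |grep -E "tcp|force:"
python3 shift.py '[[0,0,0.001,0],[0,0,0.003,0],[0,0,0.004,0],[0,0,0.004,0],[0,0,0.004,0]]' |grep -E "tcp|force:"
python3 shift.py '[[0,0,0.001,0],[0,0,0.002,0],[0,0,0.002,0],[0,0,0.002,0]]' |grep -E "tcp|force:"
```

```text
tcp_pos: [0.5521, 0.1546, 0.1341]
force: [0.6, -0.2, -3.9]
finger_force: 60.7
tcp_pos: [0.5527, 0.1546, 0.1311]
force: [0.1, -0.5, -2.6]
finger_force: 60.7
tcp_pos: [0.5529, 0.1547, 0.1293]
force: [-1.0, -0.0, 0.1]
finger_force: 61.2
```

```bash

python3 shift.py '[[0,0,0.001,0],[0,0,0.002,0],[0,0,0.003,0],[0,0,0.004,0],[0,0,0.005,0]]' |grep -E "tcp|force:"
python3 shift.py '[[0,0,0.001,0],[0,0,0.002,0],[0,0,0.003,0],[0,0,0.003,0],[0,0,0.003,0]]' |grep -E "tcp|force:"
for i in 1 2 3; do python3 shift.py '[[0,0,0,0],[0,0,0,0],[0,0,0,0],[0,0,0,0],[0,0,0,0]]' |grep -E "tcp|force:"; done
```

```text
tcp_pos: [0.553, 0.1548, 0.1246]
force: [-2.5, 0.2, 7.7]
finger_force: 62.0
tcp_pos: [0.553, 0.1549, 0.1218]
force: [-1.5, 0.6, 9.4]
finger_force: 62.2
tcp_pos: [0.553, 0.1549, 0.1218]
force: [-1.8, 0.4, 8.7]
finger_force: 62.2
tcp_pos: [0.553, 0.1548, 0.1218]
force: [-2.7, -0.0, 9.2]
finger_force: 62.2
tcp_pos: [0.553, 0.1548, 0.1218]
force: [-2.3, -0.1, 9.6]
finger_force: 62.2
```

```bash
H='[[0,0,0,0],[0,0,0,0],[0,0,0,0],[0,0,0,0],[0,0,0,0]]'
for i in 1 2 3 4 5 6 7 8; do python3 shift.py '[[0,0,0,0],[0,0,0,0],[0,0,0,0],[0,0,0,0],[0,0,0,0]]' |grep -E "force:"; done
for i in 1 2 3 4; do python3 shift.py '[[-0.004,0,0,0],[-0.008,0,0,0],[-0.012,0,0,0],[-0.016,0,0,0],[-0.02,0,0,0]]' |grep -E "force:"; done
python3 go.py 0.5538 0.0716 0.1218 90.8
for i in 1 2 3 4 5 6 7 8; do python3 shift.py '[[0,0,0,0],[0,0,0,0],[0,0,0,0],[0,0,0,0],[0,0,0,0]]' |grep -E "force:"; done
python3 go.py 0.5538 0.0716 0.1218 90.8
```

```text
force: [-2.1, 0.5, 9.5]
finger_force: 62.2
force: [-1.9, 0.2, 9.2]
finger_force: 62.2
force: [-3.1, 0.6, 9.4]
finger_force: 62.2
force: [-2.6, 0.6, 9.6]
finger_force: 62.2
force: [-2.1, 0.1, 8.9]
finger_force: 62.2
force: [-1.7, 0.1, 8.9]
finger_force: 62.2
force: [-2.8, 0.1, 9.8]
finger_force: 62.2
force: [-2.8, 0.5, 9.0]
finger_force: 62.2
force: [-2.3, 1.0, 9.1]
finger_force: 62.1
force: [-2.2, 0.2, 8.8]
finger_force: 62.1
force: [-1.2, 0.7, 9.3]
finger_force: 62.1
force: [-1.6, 0.0, 9.3]
finger_force: 62.1
t 36.2 tcp [0.5544 0.0746 0.1218] phi 90.8 q6 5.6 -> d [-0.003  -0.0006  0.    ] rows 0.1 turn 0.0
force: [-1.7, 0.4, 8.8]
finger_force: 62.1
force: [-2.3, -1.1, 8.9]
finger_force: 62.1
force: [-2.3, 0.2, 10.7]
finger_force: 62.1
force: [-2.4, -0.2, 8.6]
finger_force: 62.1
force: [-2.2, -0.2, 8.7]
finger_force: 62.1
force: [-2.0, 0.4, 9.7]
finger_force: 62.1
force: [-2.6, 0.2, 8.9]
finger_force: 62.1
force: [-0.4, -0.0, 9.2]
finger_force: 62.1
t 39.6 tcp [0.5543 0.0746 0.1218] phi 90.8 q6 5.6 -> d [-0.003  -0.0006  0.    ] rows 0.1 turn 0.0
```

```bash

for i in 1 2 3 4 5 6; do python3 shift.py '[[0,0,-0.0007,0],[0,0,-0.0013,0],[0,0,-0.0013,0]]' |grep -E "tcp|force: \["; done
```

```text
tcp_pos: [0.5544, 0.0746, 0.1232]
force: [-2.1, -0.8, 9.2]
tcp_pos: [0.5543, 0.0746, 0.1244]
force: [-2.3, -0.0, 8.3]
tcp_pos: [0.5543, 0.0746, 0.1254]
force: [-1.3, -0.0, 6.8]
tcp_pos: [0.5533, 0.0746, 0.1257]
force: [-0.5, 0.3, -3.2]
tcp_pos: [0.5537, 0.0746, 0.1273]
force: [0.3, -1.0, -4.2]
tcp_pos: [0.5539, 0.0747, 0.1289]
force: [0.6, 0.8, -2.9]
```

```bash

python3 shift.py '[[0.02,0,-0.002,0],[0.04,0,-0.002,0],[0.06,0,-0.002,0],[0.08,0,-0.002,0],[0.08,0,-0.002,0]]' |grep -E "tcp|force: \["
for i in 1 2 3 4 5 6; do python3 shift.py '[[0,0,0.0007,0],[0,0,0.0013,0],[0,0,0.0013,0]]' |grep -E "tcp|force: \["; done
```

```text
tcp_pos: [0.5529, 0.1575, 0.131]
force: [-0.0, 0.1, -3.0]
tcp_pos: [0.5524, 0.1539, 0.1293]
force: [0.6, -0.2, -2.0]
tcp_pos: [0.5526, 0.1541, 0.1281]
force: [-0.5, -0.1, -3.1]
tcp_pos: [0.5526, 0.1545, 0.1268]
force: [-0.5, -0.5, -2.8]
tcp_pos: [0.5527, 0.1547, 0.1257]
force: [-0.7, -0.3, -1.8]
tcp_pos: [0.5529, 0.1548, 0.1252]
force: [-2.3, -0.0, 7.4]
tcp_pos: [0.5529, 0.1548, 0.1241]
force: [-2.2, 0.0, 8.7]
```

Both ends dropped 4 mm. I'll do one more slow full-length pass to be sure, then go to strip 2.

```bash

python3 shift.py '[[0,0,0.001,0],[0,0,0.002,0],[0.003,0,0.003,0],[0.006,0,0.003,0],[0.008,0,0.003,0]]' |grep -E "tcp|force: \["
for i in 1 2 3; do python3 shift.py '[[0,0,0,0],[0,0,0,0],[0,0,0,0],[0,0,0,0],[0,0,0,0]]' |grep -E "force: \["; done
for i in 1 2 3 4 5; do python3 shift.py '[[-0.004,0,0,0],[-0.008,0,0,0],[-0.012,0,0,0],[-0.016,0,0,0],[-0.0196,0,0,0]]' |grep -E "force: \["; done
for i in 1 2 3; do python3 shift.py '[[0,0,0,0],[0,0,0,0],[0,0,0,0],[0,0,0,0],[0,0,0,0]]' |grep -E "force: \["; done
python3 shift.py '[[0,0,-0.003,0],[0,0,-0.006,0],[0,0,-0.015,0],[0,0,-0.025,0],[0,0,-0.025,0]]' |grep -E "tcp|force: \["
python3 go.py 0.453 0.155 0.133 90.8
```

```text
tcp_pos: [0.5527, 0.163, 0.1212]
force: [-3.3, 0.1, 9.0]
force: [-4.2, 0.2, 9.8]
force: [-3.5, 0.4, 8.9]
force: [-3.8, 0.2, 9.2]
force: [-2.8, 1.0, 9.2]
force: [-3.5, 0.1, 9.4]
force: [-3.2, 0.5, 9.2]
force: [-1.9, 0.2, 8.7]
force: [-2.3, -0.4, 9.2]
force: [-2.5, -0.8, 8.8]
force: [-3.1, -0.0, 9.1]
force: [-2.0, -0.3, 9.3]
tcp_pos: [0.5552, 0.0648, 0.1471]
force: [0.7, 0.6, -3.1]
t 48.4 tcp [0.5552 0.0648 0.1471] phi 90.8 q6 4.6 -> d [ 0.0916 -0.101   0.0138] rows 3.3 turn 0.0
```

```bash

python3 shift.py '[[0.03,-0.026,0,0],[0.06,-0.052,0,0],[0.0905,-0.078,0,0],[0.0905,-0.1,0,0],[0.0905,-0.1,0.012,0]]' |grep -E "tcp|force: \["
python3 shift.py '[[0,0,0,0],[0,0,0,0],[0,0,0,0],[0,0,0,0],[0,0,0,0]]' |grep -E "tcp|force: \["
python3 go.py 0.453 0.155 0.1305 90.8
```

```text
tcp_pos: [0.449, 0.1549, 0.1339]
force: [-0.3, -0.1, -2.2]
tcp_pos: [0.4536, 0.1535, 0.1334]
force: [0.2, 0.1, -2.6]
t 49.2 tcp [0.4536 0.1535 0.1334] phi 90.8 q6 16.5 -> d [ 0.0015 -0.0006  0.0029] rows 0.1 turn -0.0
```

```bash

python3 shift.py '[[0.001,-0.0003,0.001,0],[0.001,-0.0003,0.003,0],[0.001,-0.0003,0.004,0],[0.001,-0.0003,0.004,0]]' |grep -E "tcp|force: \["
for i in 1 2 3; do python3 shift.py '[[0,0,0.0007,0],[0,0,0.0014,0],[0,0,0.002,0],[0,0,0.002,0]]' |grep -E "tcp|force: \["; done
for i in 1 2 3 4 5 6 7; do python3 shift.py '[[0,0,0,0],[0,0,0,0],[0,0,0,0],[0,0,0,0],[0,0,0,0]]' |grep -E "tcp|force: \["; done
```

```text
tcp_pos: [0.4527, 0.1548, 0.1291]
force: [0.8, -0.2, -0.5]
tcp_pos: [0.4527, 0.1549, 0.1272]
force: [0.3, 1.0, 3.2]
tcp_pos: [0.4527, 0.1549, 0.1253]
force: [-0.8, -0.2, 8.8]
tcp_pos: [0.4527, 0.1549, 0.1234]
force: [-0.5, 0.1, 9.5]
tcp_pos: [0.4527, 0.1549, 0.1235]
force: [-0.7, 0.1, 8.8]
tcp_pos: [0.4527, 0.1549, 0.1235]
force: [-1.3, 0.7, 9.1]
tcp_pos: [0.4527, 0.1549, 0.1235]
force: [-1.0, 1.3, 8.9]
tcp_pos: [0.4527, 0.1549, 0.1235]
force: [-1.1, 0.8, 9.3]
tcp_pos: [0.4527, 0.1549, 0.1235]
force: [-1.3, 0.4, 8.2]
tcp_pos: [0.4527, 0.1549, 0.1235]
force: [-1.0, 1.0, 9.4]
tcp_pos: [0.4527, 0.1549, 0.1235]
force: [-1.1, 0.6, 8.4]
```

```bash

python3 shift.py '[[0,0,0.0007,0],[0,0,0.0014,0],[0,0,0.002,0],[0.004,0,0.002,0],[0.008,0,0.002,0]]' |grep -E "tcp|force: \["
for i in 1 2 3 4 5; do python3 shift.py '[[0,0,0,0],[0,0,0,0],[0,0,0,0],[0,0,0,0],[0,0,0,0]]' |grep -E "force: \["; done
for i in 1 2 3 4 5; do python3 shift.py '[[-0.004,0,0,0],[-0.008,0,0,0],[-0.012,0,0,0],[-0.016,0,0,0],[-0.0196,0,0,0]]' |grep -E "force: \["; done
for i in 1 2 3 4 5 6 7; do python3 shift.py '[[0.001,0,0,0],[0.001,0,0,0],[0.001,0,0,0],[0.001,0,0,0],[0.001,0,0,0]]' |grep -E "force: \["; done
python3 shift.py '[[0,0,-0.001,0],[0,0,-0.0014,0],[0,0,-0.0014,0]]' |grep -E "tcp|force: \["
for i in 1 2 3 4; do python3 shift.py '[[0,0,-0.0007,0],[0,0,-0.001,0],[0,0,-0.001,0]]' |grep -E "tcp|force: \["; done
```

```text
tcp_pos: [0.4526, 0.1628, 0.1215]
force: [-1.6, 0.2, 9.4]
force: [-1.1, 0.5, 8.9]
force: [-2.1, 0.9, 8.9]
force: [-0.9, 0.8, 9.5]
force: [-1.9, 1.1, 9.8]
force: [-1.2, 1.5, 9.8]
force: [-2.2, 2.3, 9.2]
force: [-1.6, 0.4, 9.3]
force: [-0.8, 0.4, 8.7]
force: [-1.1, 1.2, 9.9]
force: [-0.7, 0.7, 9.9]
force: [-0.7, 0.2, 9.2]
force: [-0.4, -0.4, 8.9]
force: [-0.5, 0.1, 8.9]
force: [-0.3, -0.7, 9.6]
force: [-0.4, 1.5, 9.1]
force: [-0.2, 0.5, 8.8]
force: [-1.4, -0.1, 9.1]
tcp_pos: [0.4541, 0.0718, 0.123]
force: [-0.1, 0.5, 9.4]
tcp_pos: [0.4541, 0.0718, 0.1239]
force: [-0.0, -0.4, 9.1]
tcp_pos: [0.4541, 0.0718, 0.1249]
force: [-0.5, 0.5, 8.2]
tcp_pos: [0.454, 0.0717, 0.1255]
force: [1.8, -1.2, 2.4]
tcp_pos: [0.4527, 0.0716, 0.1259]
force: [-0.9, -0.2, -2.5]
```

Home at this end (contact is lost at 0.1256). I check the +y end, then pass over it again.

```bash

python3 shift.py '[[0.02,0,-0.003,0],[0.04,0,-0.003,0],[0.06,0,-0.003,0],[0.083,0,-0.003,0],[0.083,0,-0.003,0]]' |grep -E "tcp|force: \["
python3 shift.py '[[0,0,0.001,0],[0,0,0.0015,0],[0,0,0.0015,0],[0,0,0.0015,0]]' |grep -E "tcp|force: \["
for i in 1 2 3 4; do python3 shift.py '[[0,0,0.0005,0],[0,0,0.001,0],[0,0,0.001,0],[0,0,0.001,0]]' |grep -E "tcp|force: \["; done
python3 shift.py '[[0,0,0.001,0],[0,0,0.002,0],[0.003,0,0.002,0],[0.006,0,0.002,0],[0.006,0,0.002,0]]' |grep -E "tcp|force: \["
for i in 1 2 3 4 5; do python3 shift.py '[[-0.004,0,0,0],[-0.008,0,0,0],[-0.012,0,0,0],[-0.016,0,0,0],[-0.0196,0,0,0]]' |grep -E "force: \["; done
python3 shift.py '[[0,0,0,0],[0,0,0,0],[0,0,0,0],[0,0,0,0]]' |grep -E "tcp|force: \["
python3 shift.py '[[0,0,-0.004,0],[0,0,-0.02,0],[0,0,-0.045,0],[0,0,-0.075,0],[0,0,-0.08,0]]' |grep -E "tcp|force: \["
python3 go.py 0.6114 0.2925 0.2 103
```

```text
tcp_pos: [0.4523, 0.1573, 0.1292]
force: [0.8, 0.1, -2.7]
tcp_pos: [0.4521, 0.1539, 0.1277]
force: [-0.8, -1.2, -2.6]
tcp_pos: [0.4524, 0.1545, 0.1269]
force: [-0.1, -0.7, -2.3]
tcp_pos: [0.4523, 0.1548, 0.1259]
force: [-0.6, -0.2, -3.1]
tcp_pos: [0.4525, 0.1549, 0.1254]
force: [-2.2, -0.9, 4.9]
tcp_pos: [0.4525, 0.1549, 0.1246]
force: [-2.2, -0.0, 8.1]
tcp_pos: [0.4524, 0.1612, 0.1227]
force: [-3.0, -0.4, 9.3]
force: [-3.4, -0.5, 8.9]
force: [-1.3, 0.7, 9.3]
force: [-2.7, 0.7, 10.0]
force: [-1.9, -0.1, 8.5]
force: [-1.9, 0.1, 8.5]
tcp_pos: [0.4541, 0.0627, 0.1227]
force: [-2.7, -0.4, 9.5]
tcp_pos: [0.456, 0.063, 0.2056]
force: [2.1, 0.3, -3.2]
t 67.6 tcp [0.456  0.063  0.2056] phi 90.8 q6 5.6 -> d [0.2272 0.1586 0.0068] rows 6.6 turn -12.2
```

```bash

python3 shift.py '[[0.034,0.0238,0,0],[0.068,0.0476,0,0],[0.102,0.0714,0,0],[0.136,0.0952,0,0],[0.17,0.119,0,0]]' >/dev/null
python3 shift.py '[[0.03,0.02,0,0],[0.0572,0.0396,0,0],[0.0572,0.0396,0,-6],[0.0572,0.0396,0,-12.2],[0.0572,0.0396,0,-12.2]]' >/dev/null
python3 shift.py '[[0,0,0,0],[0,0,0,0],[0,0,0,0]]' |grep -E "force: \["
python3 go.py 0.6114 0.2925 0.14 103
```

```text
force: [-0.1, -0.1, -3.2]
t 68.7 tcp [0.6088 0.2918 0.2016] phi 102.9 q6 11.7 -> d [0.0001 0.0027 0.0616] rows 1.5 turn -0.1
```

```bash

python3 shift.py '[[0,0.0015,0.02,0],[0,0.0015,0.04,0],[0,0.0015,0.055,0],[0,0.0015,0.062,0],[0,0.0015,0.062,0]]' |grep -E "tcp|force: \["
python3 shift.py '[[0,0,0,0],[0,0,0,0],[0,0,0,0]]' |grep -E "force: \["
python3 go.py 0.6114 0.2925 0.0815 103
```

```text
tcp_pos: [0.6094, 0.2917, 0.1381]
force: [-0.7, -0.7, -2.7]
force: [-0.1, -0.0, -3.0]
t 69.3 tcp [0.6113 0.2928 0.1413] phi 103.0 q6 11.6 -> d [-0.0004 -0.0001  0.0598] rows 1.4 turn -0.0
```

```bash

python3 shift.py '[[0,0,0.01,0],[0,0,0.02,0],[0,0,0.03,0],[0,0,0.035,0],[0,0,0.04,0]]' |grep -E "tcp|force: \["
python3 shift.py '[[0,0,0.006,0],[0,0,0.012,0],[0,0,0.018,0],[0,0,0.02,0],[0,0,0.02,0]]' |grep -E "tcp|force: \["
python3 shift.py '[[0,0,0,0],[0,0,0,0],[0,0,0,0]]' |grep -E "tcp|force: \["
```

```text
tcp_pos: [0.6098, 0.2922, 0.0983]
force: [-0.0, -0.6, -2.2]
tcp_pos: [0.6105, 0.2925, 0.0799]
force: [0.8, 0.1, -3.5]
tcp_pos: [0.6105, 0.2926, 0.08]
force: [-0.1, -0.9, -4.1]
```

```bash

python3 shift.py '[[0,0,0.0004,0],[0,0,0.0007,0],[0,0,0.0007,0]]' |grep -E "tcp|force: \["
python3 shift.py '[[0,0,0,0],[0,0,0,0],[0,0,0,0],[0,0,0,0],[0,0,0,0]]' 0.06 |grep -E "tcp|force: \[|op"
python3 shift.py '[[0,0,-0.01,0],[0,0,-0.03,0],[0,0,-0.06,0],[0,0,-0.09,0],[0,0,-0.12,0]]' |grep -E "tcp|force: \["
python3 go.py 0.4875 -0.0143 0.2 90.7
```

```text
tcp_pos: [0.6106, 0.2925, 0.0796]
force: [-1.9, -0.4, 0.9]
tcp_pos: [0.6106, 0.2925, 0.0793]
force: [-0.3, 0.1, 0.1]
opening: 0.0601
tcp_pos: [0.6103, 0.2924, 0.2011]
force: [0.1, 0.9, 0.2]
t 71.5 tcp [0.6103 0.2924 0.2011] phi 103.0 q6 11.6 -> d [-0.2712 -0.1887  0.0011] rows 7.9 turn 12.3
```

```bash

python3 shift.py '[[-0.031,-0.023,0,0],[-0.062,-0.046,0,0],[-0.093,-0.069,0,0],[-0.124,-0.092,0,0],[-0.155,-0.115,0,0]]' 0.04 >/dev/null
python3 shift.py '[[-0.031,-0.023,0,0],[-0.062,-0.046,0,0],[-0.093,-0.069,0,0],[-0.124,-0.092,0,0],[-0.155,-0.115,0,0]]' >/dev/null
python3 shift.py '[[-0.031,-0.023,0,0],[-0.062,-0.046,0,0],[-0.078,-0.054,0,0],[-0.078,-0.054,0,6],[-0.078,-0.054,0,12.3]]' >/dev/null
python3 shift.py '[[0,0,0,0],[0,0,0,0]]' >/dev/null
python3 go.py 0.487 -0.0149 0.1 90.7
python3 - <<'E'
from h import *
p,_=bot.grab_frame("top");cv2.imwrite("pics/top5.png",p)
q,_=bot.grab_frame("scene")
a=cv2.resize(p[140:250,150:340],(760,440),interpolation=2);b=cv2.resize(q[190:300,195:365],(680,440),interpolation=2)
cv2.imwrite("pics/g7.png",np.vstack([cv2.resize(a,(500,290)),cv2.resize(b,(500,310))]))
E
```

```text
t 72.9 tcp [ 0.4213 -0.1497  0.1998] phi 90.9 q6 -22.0 -> d [0.1338 0.0677 0.0998] rows 4.3 turn 0.2
```

View pics/g7.png

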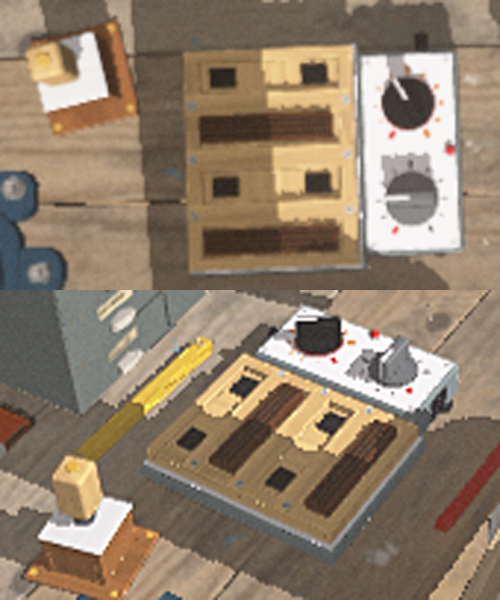

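The roller stands in its rest, both strips sit low in their grooves, and the heat pointer is at 4. Now the timer.

```bash

python3 shift.py '[[0.033,0.017,0,0],[0.066,0.034,0,0],[0.1,0.05,0,0],[0.1338,0.0677,0,0.2],[0.1338,0.0677,0.02,0.2]]' >/dev/null
python3 shift.py '[[0,0,0.02,0],[0,0,0.04,0],[0,0,0.04,0],[0,0,0.04,0]]' >/dev/null
python3 go.py 0.487 -0.0149 0.062 90.7
```

```text
t 73.8 tcp [ 0.4865 -0.0144  0.1387] phi 90.6 q6 -3.7 -> d [-0.0005  0.0007  0.0767] rows 1.8 turn -0.1
```

```bash

python3 shift.py '[[0,0,0.02,0],[0,0,0.04,0],[0,0,0.06,0],[0,0,0.07,0],[0,0,0.075,0]]' |grep -E "tcp|force: \["
python3 shift.py '[[0,0,0,0],[0,0,0,0],[0,0,0,0]]' |grep -E "tcp|force: \["
python3 shift.py '[[0,0,0,0],[0,0,0,0],[0,0,0,0],[0,0,0,0],[0,0,0,0]]' 0 40 |grep -E "tcp|force|op"
python3 shift.py '[[0,0,0,0],[0,0,0,0]]' |grep -E "tcp|force|op"
python3 go.py 0.487 -0.0149 0.062 90.7
```

```text
tcp_pos: [0.4872, -0.0149, 0.064]
force: [0.4, 0.3, -0.7]
tcp_pos: [0.4881, -0.0149, 0.0653]
force: [0.2, -0.4, 0.3]
tcp_pos: [0.4874, -0.0149, 0.0651]
force: [-2.3, -0.7, 6.8]
opening: 0.012
finger_force: 40.2
tcp_pos: [0.4874, -0.0149, 0.0651]
force: [-2.6, 0.2, 8.7]
opening: 0.012
finger_force: 40.2
t 75.0 tcp [ 0.4874 -0.0149  0.0651] phi 90.5 q6 -3.7 -> d [-0.     -0.0004  0.0031] rows 0.1 turn -0.2
```

```bash

for i in 1 2 3 4; do python3 shift.py '[[0,0,0,6],[0,0,0,12],[0,0,0,18],[0,0,0,24],[0,0,0,30]]'|grep -E "tcp|force: \["; done
python3 shift.py '[[0,0,0,6],[0,0,0,12],[0,0,0,18],[0,0,0,24],[0,0,0,24]]'|grep -E "tcp|force: \["
python3 shift.py '[[0,0,0,0],[0,0,0,0]]' |grep -E "tcp|force"
python3 go.py 0.487 -0.0149 0.062 -59.3
```

```text
tcp_pos: [0.4874, -0.0149, 0.0651]
force: [-1.5, -0.4, 7.0]
tcp_pos: [0.4875, -0.015, 0.0651]
force: [-1.6, -1.7, 7.2]
tcp_pos: [0.4875, -0.015, 0.0651]
force: [-1.4, -1.1, 6.8]
tcp_pos: [0.4875, -0.0151, 0.0651]
force: [-1.0, -1.0, 6.9]
tcp_pos: [0.4874, -0.0151, 0.065]
force: [-2.0, -1.3, 6.6]
tcp_pos: [0.4874, -0.0151, 0.0651]
force: [-1.3, -2.3, 6.7]
finger_force: 40.3
t 77.2 tcp [ 0.4874 -0.0151  0.0651] phi -53.5 q6 140.3 -> d [-0.0004  0.0002  0.0031] rows 0.1 turn 5.8
```

Release, lift, turn back, move off, and look.

```bash

python3 shift.py '[[0,0,0,0],[0,0,0,0],[0,0,0,0],[0,0,0,0],[0,0,0,0]]' 0.05 >/dev/null
python3 shift.py '[[0,0,-0.02,0],[0,0,-0.05,0],[0,0,-0.09,0],[0,0,-0.12,0],[0,0,-0.13,0]]' >/dev/null
python3 go.py 0.40 -0.25 0.2 -53.5
```

```text
t 78.1 tcp [ 0.4895 -0.0149  0.1985] phi -53.5 q6 140.3 -> d [ 0.1357  0.2118 -0.002 ] rows 6.0 turn 0.0
```

```bash

python3 shift.py '[[0.02,0.032,0,0],[0.04,0.064,0,0],[0.06,0.096,0,0],[0.08,0.128,0,0],[0.1,0.16,0,0]]' >/dev/null
python3 shift.py '[[0.02,0.032,0,0],[0.036,0.052,0,0],[0.036,0.052,0,0]]' |grep -E "tcp"
python3 - <<'E'
from h import *
p,_=bot.grab_frame("top")
cv2.imwrite("pics/g8.png",cv2.resize(p[130:260,150:480],(800,315),interpolation=2))
E
```

```text
tcp_pos: [0.3966, -0.2539, 0.1938]
```

View pics/g8.png

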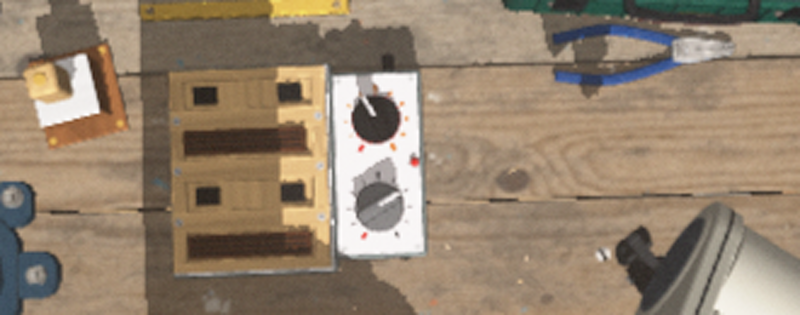

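The timer pointer runs from (378,205) to (402,193), about -60°, which is 7 clicks. Heat is still at 4, the strips are in place, the roller is in its rest and the pliers have not moved.

```bash
python3 -c "
from rig import bot
print(bot.sign_off())"
```

```text
the job is handed in; nothing more can be done
None
```

The job is handed in at about 79 s: heat turned back to 4, both strips rolled fully home, roller back in its rest, then timer set to 7; pliers, pencil and rule were never touched.

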